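# Make the microscope stand ready for a board

## Task

Get the microscope stand ready: lift the steel pot off its stage by the handle, keep it upright, and set it down (don't drop it) wholly on the round cork mat beside the stand; then slide the metal spacer sleeve over the column's top until it rests on the shoulder. Next lay the board with the heat sink flat on the cleared stage, lengthwise along it, square and not overhanging, and last throw the lamp box's lever fully over to its other side. Leave the other things on the bench where they are.

Things in the scene. Friction and masses are not known exactly. Their poses are not given: they have to be found in the camera images.
- stand: Microscope stand, fixed to the bench: white base plate 260 x 140 x 12 mm carrying a flat aluminium stage and, beyond it, a short steel column. Origin on the bench under the stage's middle; x points from the stage to the column, z up. Base plate spans x -90 to 170, y -70 to 70 mm.
- stage (a point): Middle of the stage's top face, 30 mm above the bench. The stage is a flat plate 150 mm long (x) by 110 mm wide (y), without rims; axes as the stand's. The steel pot stands here at the start.
- shoulder (a point): On the column's axis (135 mm from the stage's middle along the stand's x), 70 mm above the bench, at the top face of a round flange 52 mm in diameter: the shoulder. Above it the column is a spigot 25 mm in diameter and 55 mm high, its last 12 mm tapering to 12 mm in diameter.
- pot: Open steel pot with a rigid upright arch handle, empty, about 0.35 kg: 76 mm in diameter at the foot, 84 mm at the rim, 70 mm high; the arch's top bar stands 114 to 128 mm above the pot's foot. Origin at the centre of the foot; the top bar runs along the pot's y, z up.
- pot_grip (a point): Middle of the pot's handle bar (black, 14 mm wide, 14 mm high, 83 mm free length between two flat uprights), 121 mm above the foot. The bar runs along y.
- mat: Round cork mat, 140 mm in diameter and 6 mm thick, fixed to the bench on one side of the stand. Origin at the centre of its underside, on the bench.
- sleeve: Aluminium spacer sleeve standing upright on the bench: 50 mm outside diameter, 29 mm bore right through, 50 mm high. Origin at the centre of its lower end, z along its axis. (The flat black tape roll, 96 mm across, is not it.)
- board: Green circuit board 120 x 80 x 5 mm with a finned aluminium heat sink on its middle (50 mm along x, 30 mm along y, 30 mm high, top 35 mm above the board's underside) and small parts up to 14 mm tall near its two short ends, beyond 38 mm from the middle. Origin at the centre of the underside; x along its length. Either way round will do. (A smaller board without heat sink is not it.)
- lamp_base: Grey box of the lamp's lever switch, fixed to the bench. Origin under its centre; the lever swings in its x-z plane.
- lamp_tip (a point): Tip of the steel lever on the lamp box. The point is the centre of the lever's 26 mm ball. The lever is a 10 mm rod, 80 mm from its pivot to the ball's centre; the pivot lies on the box's axis 22 mm above the bench. It leans 0.5 rad to -x at joint 0 and 0.5 rad to +x at joint 1. The box is 70 x 50 x 25 mm.
- lamp (a joint): Angle of the lever (rad): 0 leaning to the box's -x side, 1.0 fully over to its +x side (away from the robot); it stays where it is left.
- can: Bystander: spray can, 66 mm in diameter, 190 mm high, at the left edge of the work area. Origin at its foot.
- penpot: Bystander: black open pen pot without handle, 80 mm across, 100 mm high, on the right. Origin at its foot.
- meter: Bystander: blue and black multimeter lying flat, 170 x 85 x 45 mm, on the right. Origin under its centre.
- tape: Bystander: flat roll of black tape, 96 mm across, 72 mm hole, 20 mm high, behind the stand. Origin under its centre.
- smallboard: Bystander: small green circuit board, 90 x 60 x 8 mm, behind the stand. Origin under its centre.
- driver: Bystander: screwdriver 150 mm long, lying on the left beside the task's things. Origin on its underside.
- wrench: Bystander: wrench 140 mm long, lying on the right beside the task's things. Origin on its underside.
Things that resemble listed ones, but are neither listed nor needed, are in the scene too. Leave any orange look-alike of the lamp_base alone.

How it is judged:
On the way, in this order (a step that is already met when the one before it is completed fails the run):
1. the pot stands on the cork mat, let go (horizontal distance between pot and mat below 0.04 m and z of pot in the frame of mat between 0.002 and 0.011 m and angle between pot's own z axis and vertical below 0.1 rad and linear speed of pot below 0.03 m/s and contact force between the fingers and pot below 0.2 N), for 0.2 s.
2. the sleeve sits down on the column's shoulder, let go (horizontal distance between sleeve and shoulder below 0.007 m and z of sleeve in the frame of shoulder between -0.004 and 0.004 m and angle between sleeve's own z axis and vertical below 0.1 rad and linear speed of sleeve below 0.03 m/s and contact force between the fingers and sleeve below 0.2 N), for 0.2 s.
3. the board lies flat and square on the stage, let go (x of board in the frame of stage between -0.02 and 0.02 m and y of board in the frame of stage between -0.02 and 0.02 m and z of board in the frame of stage between -0.004 and 0.004 m and angle between the x axis of board and the x axis of stage, either way round below 0.2 rad and angle between board's own z axis and vertical below 0.08 rad and linear speed of board below 0.03 m/s and contact force between the fingers and board below 0.2 N), for 0.2 s.
4. the lever is thrown over (value of joint lamp above 0.8 rad), for 0.2 s.
At the end, for the whole second after the job is handed in: Pot upright on the mat, centre within 40 mm of the mat's; sleeve round the column, on its shoulder within 4 mm in height; board flat on the stage, within 20 mm of its middle in x and y and 0.2 rad of square, either way round; all released, at rest; lever past 0.8 rad (all of step 1 and all of step 2 and all of step 3 and value of joint lamp above 0.8 rad); the robot touches nothing.
It fails at once if the pot is tipped by more than 0.6 rad (angle between pot's own z axis and vertical above 0.6 rad).
It fails at once if the pot is dropped (faster than 0.5 m/s with no finger on it) (linear speed of pot above 0.5 m/s and contact force between the fingers and pot below 0.2 N).
It fails at once if a bystander is moved by more than 30 mm (distance of any of can, penpot, meter, tape, smallboard, driver, wrench from where it was at the start of the episode above 0.03 m).
It also fails if it takes over 69 s, if anything falls off the work surface, if the arm or the gripper's body presses on something with over 40 N, if the wrist force passes 120 N, or if a joint passes its speed limit or range.

## Robot

A 7-joint arm with a two-finger parallel gripper is mounted at the origin on the work surface. World frame = base frame: x ahead of the robot, y to its left, z up, the work surface at z = 0. Lengths are in m, angles in rad, forces in N, time in s.
With the tool pointing down it reaches from about 0.425 to 0.875 m from the base axis. Payload 9.9 kg.
Tool frame: the origin (TCP) lies midway between the tips of the shut fingers; the grasp point (between the pads) lies 19 mm behind it; z points along the fingers, x is the direction in which the jaws open and shut, and the axes are right-handed (so a half turn about z gives the same grasp; the last joint's range is limited). The gripper opens to 85 mm and grips with 20 to 120 N. Pads are 22 mm wide; open, the fingers measure 114 mm over their backs; the gripper's body (76 mm by 85 mm) begins 54 mm behind the grasp point. The pads swing forward as they close: fully open they stand 13 mm farther back than shut.
Start: joints at [-1.425, 0.576, 0.025, 1.437, -0.015, 1.129, -0.057], TCP at [0.154, 0.657, 0.231] pointing down, gripper open.
Joint ranges: [-2.76, 2.76], [-0.34, 2.15], [-1.52, 1.57], [0.19, 2.46], [-1.09, 4.23], [0.17, 1.99], [-2.82, 2.82]. Speed limits (rad/s): [2.22, 2.22, 3.01, 3.01, 3.14, 3.14, 3.14].

## Interface

Orientations are given as a 3x3 rotation matrix whose columns are the frame's x, y, z axes.
In Python, from station import bot gives the robot as it stands.
- The arm moves only by the tool move_arm, never from a script. Its argument "motion" is a list of rows, each a list of 6 numbers: the shift along the tool's x, y, z in cm, then the turn, a rotation vector about the tool's x, y, z in rad. A call has 1 to 20 rows; each row is the pose to reach, as a shift and turn from the pose measured when the call began, along the tool's axes at that moment; what a row does not reach only later rows make up. A row lasts 1/8 s, in which the tool goes at most 62.5 mm and 10.7 degrees, less where a joint would pass 70% of its speed; a pose out of reach is approached as far as the arm can. A call with a gripper value outside its range is refused whole. "gripper" is the gripper command: -1 is shut, 1 is fully open, values between are in proportion, set as the call begins (left out, the last holds). The fingers move at their own pace and stop on an object; "squeeze" is the grip in N (left out, the last holds). Time passes only in rows, so rows that repeat a pose let the fingers close. It gives the time, the measured TCP pose, the force and the opening at its end, in the units of the state.
- bot.sense(): the state, without advancing time (a new reading comes with each control period).
- bot.grab_frame(name): name is "scene" or "top" or "wrist"; returns a dict with "color" (420x560x3 uint8, red, green, blue), "fx", "fy", "cx", "cy" (pixels), "k1" (the pictures are not rectified: a ray, as slopes to the right and down, at radius r is drawn at 1 + k1 r^2 times it, then the intrinsics apply), "R" (3x3) and "t" (3): a world point X has camera coordinates R X + t. Camera axes: x right, y down, z forward; pixel columns grow to the right and rows downward; lengths in m; the calibration is good to about 2 mm. A picture is of the moment at which its call begins. There is no depth.
- bot.finish_job(): hands the job in, once; it reports no verdict.
Trained networks look in a picture, given as the dict that the camera call returned (one of the last four; its "shot" number tells which), for a name from the list of things; names that differ only in an ending like _2 or _b are one class to them, and where a whole thing is asked for, a point or a joint stands for the part that bears it (a point fixed in the world has none). Each returns a list of dicts, best first, with "score" (0 to 1); they miss things now and then, are a little off and sometimes report something else, mostly with a low value. They report only what shows in the picture. A call takes as long as a camera call. They do not tell look-alikes from the thing itself.
- bot.masks_of(picture, name): "pixels" (420x560 bool, what is visible of it) and "position" ([column, row] in pixels, amid what is visible of it).
The state is a dict: "time": time; "joints": joint angles; "qd": joint speeds; "effort": joint torques, N m; "tool_pos": TCP position; "ee_rot": TCP orientation; "force": force on the tool from outside, world axes, zero at the start; "ft_torque": the same for the moment, N m; "gripper_width": finger opening in m.
Only numpy, scipy, OpenCV 4.12 (cv2) and the standard library are available. Lean on these libraries where they do the work, as an engineer would, in place of code of your own. Each camera call takes 0.05 s, during which the arm holds its last target. There are 200 camera calls.

## Working session

There is one attempt and no reset: what is moved stays moved. The work goes in short steps, Python scripts to look and compute and a tool call to move; the robot and the scene stay as the last step left them, time stands still between calls to the robot, and variables do not carry over. Pictures are saved under pics/ and viewed, about 8 in all and at most 12, crops included, and the job is handed in when it is done.

Besides the shell and the picture viewer there is one more tool, called after "Request:" as a command line: name --pt "numbers of a row" for each row, then --argument value for the rest. move_arm: Moves the arm, as the interface text tells. Its arguments: {"type":"object","properties":{"motion":{"type":"array","items":{"type":"array","items":{"type":"number"}}},"gripper":{"type":"number"},"squeeze":{"type":"number"}},"required":["motion"]}

```bash
mkdir -p pics; ls
cat > h.py <<'E'
import numpy as np, cv2, json
from station import bot
def K(p): return np.array([[p['fx'],0,p['cx']],[0,p['fy'],p['cy']],[0,0,1.]])
def D(p): return np.array([p['k1'],0,0,0,0.])
def proj(p,X):
    r,_=cv2.Rodrigues(np.array(p['R'])); X=np.atleast_2d(np.array(X,float))
    return cv2.projectPoints(X.reshape(-1,1,3),r,np.array(p['t'],float),K(p),D(p))[0].reshape(-1,2)
def toz(p,uv,z):
    uv=np.atleast_2d(np.array(uv,float)).reshape(-1,1,2)
    n=cv2.undistortPoints(uv,K(p),D(p)).reshape(-1,2); R=np.array(p['R']);t=np.array(p['t'],float)
    d=np.c_[n,np.ones(len(n))]@R; c=-R.T@t
    return (c+d*((z-c[2])/d[:,2])[:,None])
def save(p,name,crop=None,s=1):
    im=p['color'][:,:,::-1]
    if crop: im=im[crop[1]:crop[3],crop[0]:crop[2]]
    cv2.imwrite('pics/'+name,cv2.resize(im,None,fx=s,fy=s,interpolation=cv2.INTER_CUBIC))
E
python3 - <<'E'
from h import *
np.set_printoptions(precision=3,suppress=True)
a=bot.grab_frame('top');b=bot.grab_frame('scene')
im=np.vstack([a['color'],b['color']])[:,:,::-1]
cv2.imwrite('pics/a.png',cv2.resize(a['color'][:,:,::-1],None,fx=1.42,fy=1.42));cv2.imwrite('pics/b.png',cv2.resize(b['color'][:,:,::-1],None,fx=1.42,fy=1.42))
for p,n in((a,'top'),(b,'scene')):
    print(n,-np.array(p['R']).T@p['t'],p['k1'],p['fx'])
    for o in 'stand pot mat sleeve board lamp_base lamp_tip can tape smallboard'.split():
        print(o,[(np.round(m['position']).tolist(),round(m['score'],2),int(m['pixels'].sum()),toz(p,m['position'],0)[0][:2].round(3).tolist()) for m in bot.masks_of(p,o)[:3]])
print(bot.sense())
E
```

```text
pics
top [ 0.314 -0.011  1.333] -0.04933306709226233 379.7305177176162
stand [([295.0, 218.0], 0.9, 2195, [0.571, -0.046])]
pot [([282.0, 233.0], 0.72, 577, [0.513, -0.002]), ([435.0, 215.0], 0.72, 605, [0.605, -0.548]), ([256.0, 160.0], 0.45, 341, [0.781, 0.105])]
mat [([202.0, 257.0], 0.59, 1226, [0.417, 0.273])]
sleeve [([205.0, 202.0], 0.46, 208, [0.612, 0.283]), ([124.0, 209.0], 0.22, 768, [0.574, 0.574])]
board []
lamp_base [([398.0, 174.0], 0.84, 318, [0.751, -0.418]), ([368.0, 199.0], 0.77, 288, [0.653, -0.309]), ([335.0, 209.0], 0.76, 272, [0.611, -0.188])]
lamp_tip [([334.0, 213.0], 0.55, 41, [0.594, -0.186]), ([433.0, 213.0], 0.54, 581, [0.611, -0.541]), ([405.0, 178.0], 0.51, 44, [0.739, -0.445])]
can [([123.0, 207.0], 0.69, 778, [0.58, 0.58]), ([367.0, 197.0], 0.26, 287, [0.658, -0.305])]
tape [([325.0, 172.0], 0.78, 307, [0.749, -0.151])]
smallboard [([258.0, 163.0], 0.73, 398, [0.772, 0.097]), ([205.0, 200.0], 0.17, 184, [0.619, 0.281])]
scene [ 1.516 -0.805  0.937] 0.05224723421335968 474.18421188517107
stand [([278.0, 244.0], 0.71, 1881, [0.56, -0.023])]
pot [([272.0
[... 466 characters left out ...]
73, [0.494, -0.12])]
can [([391.0, 165.0], 0.71, 836, [0.452, 0.683])]
tape [([295.0, 305.0], 0.58, 528, [0.803, -0.168])]
smallboard [([358.0, 255.0], 0.81, 337, [0.771, 0.128])]
{'time': 1.1, 'joints': array([-1.425,  0.576,  0.025,  1.437, -0.015,  1.129, -0.057]), 'qd': array([ 0.   , -0.001, -0.001,  0.   , -0.   ,  0.   , -0.001]), 'effort': array([  0.   , -76.552,   2.249, -28.629,   0.015,   0.003,  -0.   ]), 'tool_pos': array([0.154, 0.657, 0.231]), 'ee_rot': array([[ 0.228,  0.974, -0.   ],
       [ 0.974, -0.228, -0.   ],
       [-0.   , -0.   , -1.   ]]), 'force': array([ 0.623, -0.091,  0.699]), 'ft_torque': array([ 0.   ,  0.   , -0.044]), 'gripper_width': 0.08522351310034171}
```

View images.

View pics/a.png

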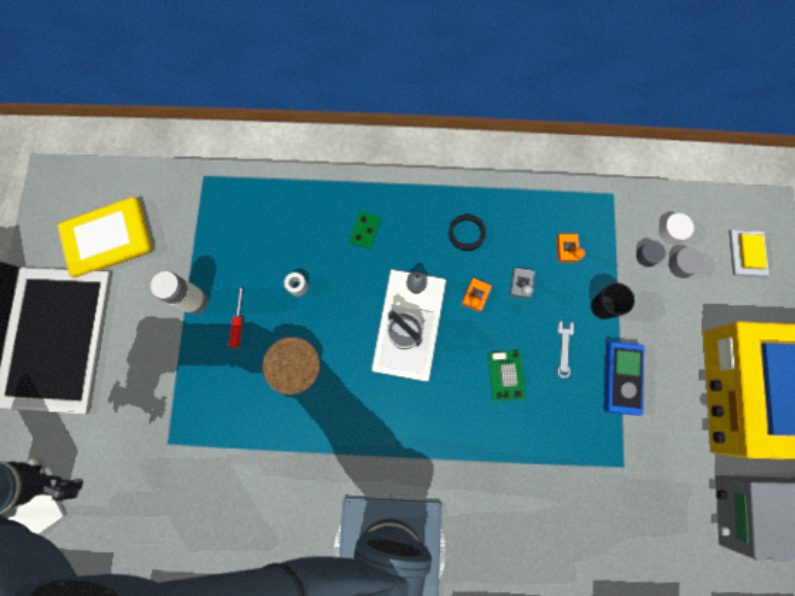

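View pics/b.png

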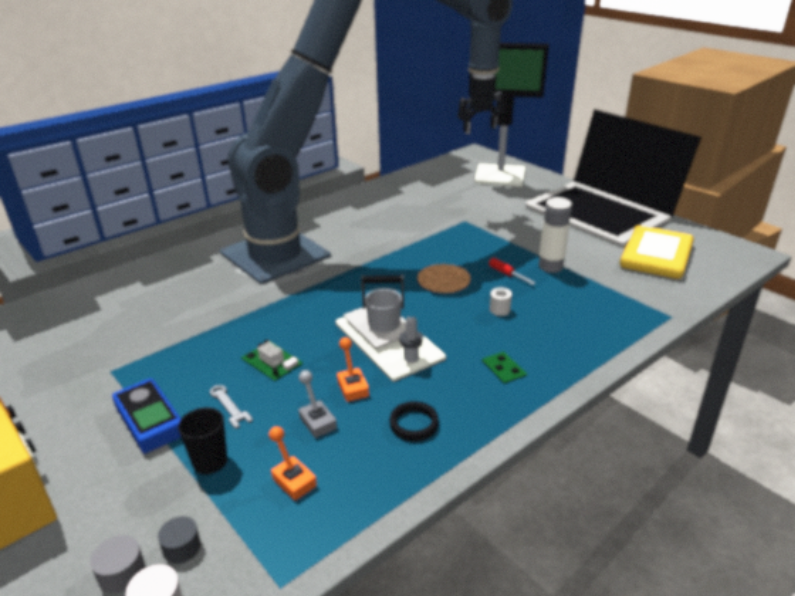

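```bash
cat > meas.py <<'E'
from h import *
np.set_printoptions(precision=3,suppress=True)
def rect(p,mask,z):
    v,u=np.nonzero(mask); X=toz(p,np.c_[u,v],z)[:,:2]
    r=cv2.minAreaRect((X*1000).astype(np.float32)); return r
E
python3 - <<'E'
from meas import *
p=bot.grab_frame('top');c=p['color'].astype(int)
hsv=cv2.cvtColor(p['color'],cv2.COLOR_RGB2HSV)
def big(m,win):
    w=np.zeros(m.shape,bool);w[win[1]:win[3],win[0]:win[2]]=1
    n,l,s,_=cv2.connectedComponentsWithStats((m&w).astype(np.uint8)); i=1+np.argmax(s[1:,4]); return l==i
w=(c.min(2)>150)
print('stand',rect(p,big(w,(250,180,325,280)),.012))
g=(hsv[...,0]>45)&(hsv[...,0]<80)&(hsv[...,1]>100)
print('board',rect(p,big(g,(335,235,380,290)),.005))
nm=lambda n,i:bot.masks_of(p,n)[i]
for m in bot.masks_of(p,'lamp_base')[:3]: print('lamp',m['position'],rect(p,m['pixels'],.025))
m=bot.masks_of(p,'mat')[0];print('mat',rect(p,m['pixels'],.006))
m=bot.masks_of(p,'sleeve')[0];print('sleeve',m['position'],rect(p,m['pixels'],.05))
dark=(c.max(2)<60); print('bar',rect(p,big(dark,(265,212,302,248)),.16))
q=bot.grab_frame('wrist');s=bot.sense()
R=s['ee_rot'];t=s['tool_pos'];cw=-np.array(q['R']).T@q['t']
print('cam in tool',R.T@(cw-t)); print(np.array(q['R'])@R, q['fx'],q['k1'])
cv2.imwrite('pics/c.png',cv2.resize(p['color'][130:300,180:400,::-1],None,fx=3.5,fy=3.5,interpolation=cv2.INTER_CUBIC))
E
```

```text
stand ((531.1512451171875, -21.647216796875), (141.0247344970703, 259.66571044921875), 82.35105895996094)
board ((416.97869873046875, -265.21673583984375), (118.27029418945312, 77.87621307373047), 7.179222106933594)
lamp [366.6, 197.3] ((646.0321044921875, -297.67376708984375), (54.27093505859375, 74.9606704711914), 83.46408081054688)
lamp [400.0, 173.3] ((742.8660278320312, -420.19781494140625), (71.66722106933594, 66.9990463256836), 2.758281946182251)
lamp [340.1, 208.5] ((610.6716918945312, -187.3182373046875), (47.380348205566406, 71.58129119873047), 69.99893951416016)
mat ((413.27227783203125, 266.0076904296875), (132.50131225585938, 133.3632354736328), 4.478934288024902)
sleeve [206.7, 201.1] ((609.46533203125, 259.6964111328125), (59.174278259277344, 49.06507110595703), 48.38224792480469)
bar ((503.42913818359375, -10.70498275756836), (77.93119049072266, 14.551078796386719), 52.55651092529297)
cam in tool [-0.001 -0.066 -0.144]
[[ 1.    -0.     0.001]
 [ 0.     0.965 -0.261]
 [-0.001  0.261  0.965]] 311.1007642897864 -0.05614556583351761
```

View pics/c.png

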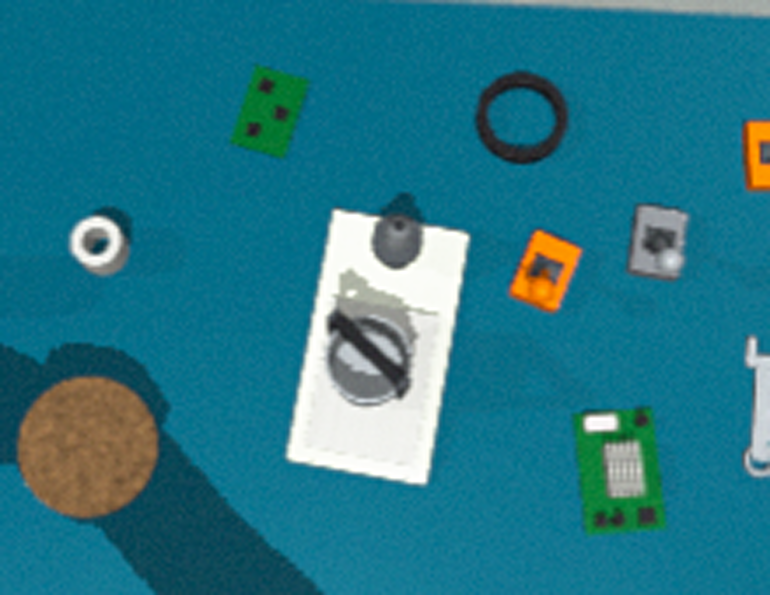

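```bash
cat >> h.py <<'E'
from scipy.spatial.transform import Rotation as Ro
def go(*wps):
    "wps: (x,y,z,jaw angle deg)"
    s=bot.sense();R=s['ee_rot'];t=s['tool_pos']
    print('t',s['time'].__round__(2),'tcp',t.round(4),'ang',np.degrees(np.arctan2(R[1,0],R[0,0])).round(1),'w',round(s['gripper_width'],4),'F',np.round(s['force'],1),'j7',s['joints'][6].round(2))
    for x,y,z,a in wps:
        a=np.radians(a);T=np.array([[np.cos(a),np.sin(a),0],[np.sin(a),-np.cos(a),0],[0,0,-1]])
        d=R.T@(np.array([x,y,z])-t)*100; r=Ro.from_matrix(R.T@T).as_rotvec()
        print([*(d.round(2).tolist()),*(r.round(3).tolist())])
E
python3 -c "
from h import *
go((.40,.40,.36,30),(.503,-.011,.33,-37.5))"
```

```text
t 1.35 tcp [0.1538 0.6573 0.2313] ang 76.8 w 0.0855 F [-0.4 -0.3 -0.1] j7 -0.06
[-19.44, 29.84, -12.87, 0.0, 0.0, 0.817]
[-57.11, 49.23, -9.87, 0.0, 0.0, 1.995]
```

Request:
move_arm --pt "0 0 -6 0 0 0" --pt "-5 7 -12 0 0 0.18" --pt "-10 15 -13 0 0 0.36" --pt "-15 22 -13 0 0 0.54" --pt "-19.4 29.8 -12.9 0 0 0.72" --pt "-24 32.5 -12.5 0 0 0.9" --pt "-29 35 -12 0 0 1.08" --pt "-34 37.5 -11.5 0 0 1.26" --pt "-39 40 -11 0 0 1.44" --pt "-44 42.5 -10.5 0 0 1.62" --pt "-50 46 -10 0 0 1.8" --pt "-57.1 49.2 -9.9 0 0 1.995" --pt "-57.1 49.2 -9.9 0 0 1.995" --pt "-57.1 49.2 -9.9 0 0 1.995" --gripper 1

```text
time: 3.1
tool_pos: [0.5029, -0.0142, 0.3306]
ee_rot: [[0.792, -0.611, 0.001], [-0.611, -0.792, -0.001], [0.001, -0.0, -1.0]]
force: [0.8, 0.2, -0.2]
gripper_width: 0.0852
```

Run:
```python
from meas import *
go()
p=bot.grab_frame('wrist');save(p,'d.png',None,1.4)
c=p['color'].astype(int)
for n in ('pot','stand','mat'): print(n,[(m['position'],m['score'],m['pixels'].sum()) for m in bot.masks_of(p,n)[:2]])
print(proj(p,[(.5034,-.0107,.151),(.5034+.0415*.608,-.0107+.0415*.794,.158),(.5034-.0415*.608,-.0107-.0415*.794,.158),(.4915,-.0163,.03),(.6253,-.0343,.125)]))
```

```text
t 3.1 tcp [ 0.503 -0.014  0.331] ang -37.7 w 0.0852 F [ 0.8  0.2 -0.2] j7 -0.49
pot [([279.1, 178.6], 0.79, np.int64(3965))]
stand [([324.2, 149.9], 0.73, np.int64(12648))]
mat [([112.2, 53.6], 0.8, np.int64(7896))]
[[280.186 185.433]
 [279.928 146.033]
 [280.367 224.855]
 [276.452 177.661]
 [380.894 131.305]]
```

View pics/d.png

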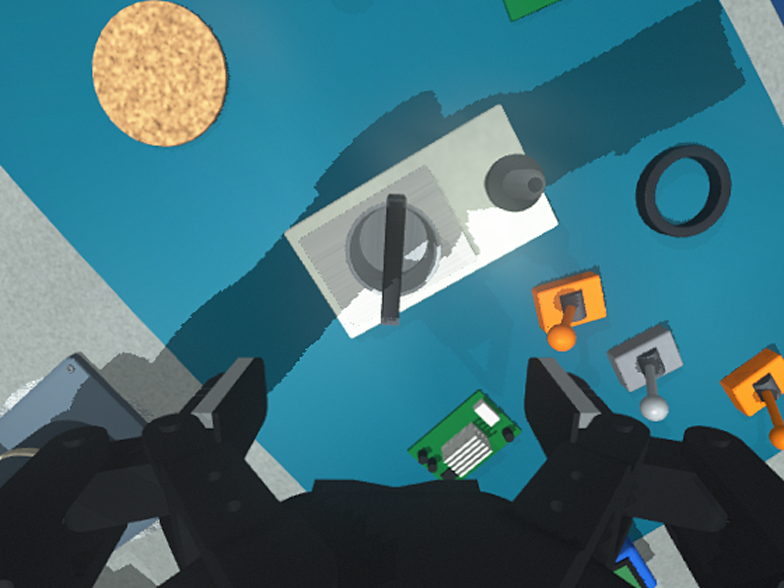

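Run:
```python
from meas import *
p=bot.grab_frame('wrist');c=p['color'].astype(int)
m=(c.max(2)<75);m[:,:255]=0;m[:,310:]=0;m[:130]=0;m[238:]=0
n,l,s,_=cv2.connectedComponentsWithStats(m.astype(np.uint8));i=1+np.argmax(s[1:,4])
print(s[i],rect(p,l==i,.156))
m=bot.masks_of(p,'mat')[0];v,u=np.nonzero(m['pixels']);print('mat',cv2.minEnclosingCircle((toz(p,np.c_[u,v],.006)[:,:2]*1000).astype(np.float32)))
w=(c.min(2)>130)&(c.max(2)-c.min(2)<60);w[:,:200]=0;w[:,402:]=0;w[:70]=0;w[245:]=0
w=cv2.morphologyEx(w.astype(np.uint8),cv2.MORPH_OPEN,np.ones((3,3)));n,l,s,_=cv2.connectedComponentsWithStats(w);i=1+np.argmax(s[1:,4]);print('stand',s[i],rect(p,l==i,.012))
go((.5035,-.011,.175,-40.5),(.5035,-.011,.129,-40.5))
```

```text
[275 146  17  83 865] ((503.66607666015625, -10.461505889892578), (87.03218078613281, 13.9640474319458), 49.47077560424805)
mat ((415.92877197265625, 263.6698913574219), 71.1518783569336)
stand [  205    77   195   166 11424] ((531.3829345703125, -22.59844207763672), (140.31710815429688, 259.9911193847656), 82.33409118652344)
t 3.4 tcp [ 0.503 -0.009  0.33 ] ang -37.4 w 0.0854 F [ 0.2 -0.2  0.2] j7 -0.49
[0.16, 0.08, 15.52, -0.0, 0.001, 0.055]
[0.17, 0.08, 20.12, -0.0, 0.001, 0.055]
```

Request:
move_arm --pt "0.2 0 5 0 0 0.055" --pt "0.2 0 10 0 0 0.055" --pt "0.2 0 14 0 0 0.055" --pt "0.2 0 17 0 0 0.055" --pt "0.2 0 20 0 0 0.055" --pt "0.2 0 20 0 0 0.055" --pt "0.2 0 20 0 0 0.055" --gripper 1

```text
time: 4.28
tool_pos: [0.5048, -0.0099, 0.1312]
ee_rot: [[0.761, -0.649, 0.001], [-0.649, -0.761, 0.001], [0.0, -0.001, -1.0]]
force: [0.2, -1.0, -0.2]
gripper_width: 0.0861
```

Request:
move_arm --pt "0 0 0 0 0 0" --pt "0 0 0 0 0 0" --pt "0 0 0 0 0 0" --pt "0 0 0 0 0 0" --pt "0 0 0 0 0 0" --pt "0 0 0 0 0 0" --gripper -1 --squeeze 50

```text
time: 5.03
tool_pos: [0.5046, -0.0098, 0.1314]
ee_rot: [[0.761, -0.649, 0.0], [-0.649, -0.761, 0.001], [-0.001, -0.001, -1.0]]
force: [-2.1, 1.2, 6.8]
gripper_width: 0.0131
```

```bash
python3 -c "
from h import *
go((.5035,-.011,.18,-40.5),(.4155,.265,.18,-10),(.4155,.265,.112,-10))"
```

```text
t 5.03 tcp [ 0.5046 -0.0098  0.1314] ang -40.5 w 0.0131 F [-2.1  1.2  6.8] j7 -0.33
[-0.0, 0.16, -4.86, -0.001, 0.001, 0.001]
[-24.61, -15.13, -4.83, -0.001, 0.0, -0.532]
[-24.61, -15.12, 1.97, -0.001, 0.0, -0.532]
```

Request:
move_arm --pt "0 0 -1 0 0 0" --pt "0 0 -2.5 0 0 0" --pt "0 0 -4.5 0 0 0" --pt "-1 -0.6 -5 0 0 0" --pt "-3 -1.8 -5 0 0 -0.1" --pt "-6 -3.7 -5 0 0 -0.2" --pt "-9 -5.5 -5 0 0 -0.3" --pt "-12 -7.4 -5 0 0 -0.4" --pt "-15 -9.2 -5 0 0 -0.5" --pt "-18 -11.1 -5 0 0 -0.53" --pt "-21 -12.9 -5 0 0 -0.53" --pt "-23 -14.1 -5 0 0 -0.53" --pt "-24.6 -15.1 -5 0 0 -0.53" --pt "-24.6 -15.1 -4 0 0 -0.53" --pt "-24.6 -15.1 -2 0 0 -0.53" --pt "-24.6 -15.1 0 0 0 -0.53" --pt "-24.6 -15.1 1 0 0 -0.53" --pt "-24.6 -15.1 1.8 0 0 -0.53" --pt "-24.6 -15.1 2 0 0 -0.53" --pt "-24.6 -15.1 2.1 0 0 -0.53"

```text
time: 7.52
tool_pos: [0.4157, 0.2648, 0.1109]
ee_rot: [[0.984, -0.175, 0.001], [-0.175, -0.984, 0.002], [0.001, -0.002, -1.0]]
force: [0.7, 0.8, -4.6]
gripper_width: 0.0133
```

Run:
```python
from meas import *
go((.4155,.265,.1075,-10))
```

```text
t 7.53 tcp [0.416 0.265 0.111] ang -10.1 w 0.0133 F [ 0.7  0.8 -4.6] j7 -0.49
[-0.02, -0.01, 0.34, -0.002, -0.001, -0.002]
```

Request:
move_arm --pt "0 0 0.15 0 0 0" --pt "0 0 0.3 0 0 0" --pt "0 0 0.4 0 0 0" --pt "0 0 0.4 0 0 0"

```text
time: 8.02
tool_pos: [0.4157, 0.2651, 0.1073]
ee_rot: [[0.985, -0.175, 0.001], [-0.175, -0.985, 0.002], [0.001, -0.002, -1.0]]
force: [-1.9, 0.5, 3.9]
gripper_width: 0.0129
```

Request:
move_arm --pt "0 0 0 0 0 0" --pt "0 0 0 0 0 0" --pt "0 0 0 0 0 0" --pt "0 0 0 0 0 0" --gripper 1

```text
time: 8.52
tool_pos: [0.4157, 0.265, 0.1073]
ee_rot: [[0.985, -0.175, 0.001], [-0.175, -0.985, 0.002], [0.001, -0.002, -1.0]]
force: [-0.6, -1.0, -0.5]
gripper_width: 0.0837
```

```bash
python3 -c "
from h import *
go((.4155,.265,.25,-10),(.545,.26,.25,0))"
```

```text
t 8.53 tcp [0.4157 0.265  0.1073] ang -10.1 w 0.0837 F [-0.6 -1.  -0.5] j7 -0.48
[-0.01, -0.03, -14.27, -0.002, -0.001, -0.002]
[12.82, -1.8, -14.26, -0.002, -0.001, -0.176]
```

Request:
move_arm --pt "0 0 -3 0 0 0" --pt "0 0 -8 0 0 0" --pt "0 0 -13 0 0 0" --pt "5 0 -14.3 0 0 0" --pt "11 -1 -14.3 0 0 0" --pt "17 -2 -14.3 0 0 0" --pt "18.7 -2.5 -14.3 0 0 0" --pt "18.7 -2.5 -14.3 0 0 0" --pt "18.7 -2.5 -14.3 0 0 0"

```text
time: 9.65
tool_pos: [0.6031, 0.2566, 0.2503]
ee_rot: [[0.985, -0.175, 0.0], [-0.175, -0.985, 0.002], [-0.0, -0.002, -1.0]]
force: [-0.6, -0.7, -0.2]
gripper_width: 0.0852
```

Run:
```python
from meas import *
go()
p=bot.grab_frame('wrist');save(p,'e.png',None,1.4)
for m in bot.masks_of(p,'sleeve')[:3]:
    v,u=np.nonzero(m['pixels']);print(m['score'],m['position'],m['pixels'].sum(),rect(p,m['pixels'],.05))
print(proj(p,[(.605,.257,.05),(.605,.257,0)]))
m=bot.masks_of(bot.grab_frame('top'),'pot');print([(q['position'],q['score']) for q in m[:2]])
```

```text
t 9.65 tcp [0.603 0.257 0.25 ] ang -10.1 w 0.0852 F [-0.6 -0.7 -0.2] j7 -0.39
0.7 [293.4, 182.2] 1280 ((615.6366577148438, 266.5500183105469), (49.05738830566406, 49.30609893798828), 35.67081069946289)
[[284.062 184.394]
 [283.843 177.25 ]]
[([199.3, 256.2], 0.84)]
```

View pics/e.png

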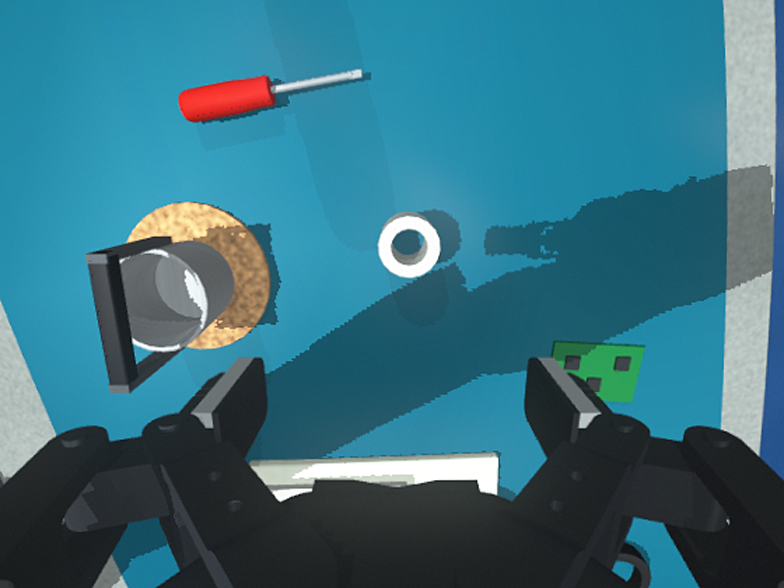

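Run:
```python
from meas import *
p=bot.grab_frame('wrist');c=p['color'].astype(int)
w=(c.min(2)>215);w[:,:260]=0;w[:,330:]=0;w[:140]=0;w[210:]=0
n,l,s,_=cv2.connectedComponentsWithStats(w.astype(np.uint8));i=1+np.argmax(s[1:,4])
v,u=np.nonzero(l==i);print(s[i]);X=(toz(p,np.c_[u,v],.05)[:,:2]*1000).astype(np.float32)
C=cv2.minEnclosingCircle(X);print(C,cv2.minAreaRect(X))
go((C[0][0]/1e3,C[0][1]/1e3,.018,-10))
```

```text
[270 155  44  43 943]
((615.222900390625, 264.8375244140625), 24.589853286743164) ((615.231689453125, 264.88604736328125), (47.38752746582031, 48.24128341674805), 79.98753356933594)
t 9.9 tcp [0.603 0.257 0.251] ang -10.1 w 0.0853 F [-1.   0.   0.2] j7 -0.39
[1.01, -0.92, 23.3, -0.003, -0.001, -0.001]
```

Request:
move_arm --pt "0.5 -0.5 5 0 0 0" --pt "1 -0.9 11 0 0 0" --pt "1 -0.9 16 0 0 0" --pt "1 -0.9 19 0 0 0" --pt "1 -0.9 22 0 0 0" --pt "1 -0.9 23.3 0 0 0" --pt "1 -0.9 23.3 0 0 0" --pt "1 -0.9 23.3 0 0 0"

```text
time: 10.9
tool_pos: [0.6159, 0.265, 0.0194]
ee_rot: [[0.985, -0.175, 0.003], [-0.175, -0.985, 0.004], [0.002, -0.004, -1.0]]
force: [-0.1, 0.7, 0.3]
gripper_width: 0.0853
```

Request:
move_arm --pt "0 0 0 0 0 0" --pt "0 0 0 0 0 0" --pt "0 0 0 0 0 0" --pt "0 0 0 0 0 0" --pt "0 0 0 0 0 0" --gripper -1 --squeeze 40

```text
time: 11.52
tool_pos: [0.6165, 0.2652, 0.0206]
ee_rot: [[0.985, -0.174, 0.004], [-0.174, -0.985, 0.004], [0.004, -0.005, -1.0]]
force: [-1.9, 0.5, 7.0]
gripper_width: 0.0489
```

```bash
python3 -c "
from h import *
go((.615,.265,.16,-10),(.6255,-.0353,.16,-10))"
```

```text
t 11.53 tcp [0.6165 0.2652 0.0206] ang -10.0 w 0.0489 F [-1.9  0.5  7. ] j7 -0.28
[-0.09, -0.03, -13.94, -0.005, -0.004, -0.001]
[6.18, 29.36, -14.07, -0.005, -0.004, -0.001]
```

Request:
move_arm --pt "0 0 -2 0 0 0" --pt "0 0 -6 0 0 0" --pt "0 0 -12 0 0 0" --pt "0 0 -18 0 0 0" --pt "1 5 -20 -0.005 -0.004 0" --pt "2 10 -20 -0.005 -0.004 0" --pt "3.2 16 -20 -0.005 -0.004 0" --pt "4.4 22 -20 -0.005 -0.004 0" --pt "5.6 28 -20 -0.005 -0.004 0" --pt "6.8 33 -20 -0.005 -0.004 0" --pt "7.8 38.8 -20 -0.005 -0.004 0" --pt "7.8 38.8 -20 -0.005 -0.004 0" --pt "7.8 38.8 -20 -0.005 -0.004 0"

```text
time: 13.15
tool_pos: [0.6246, -0.1312, 0.2197]
ee_rot: [[0.985, -0.175, 0.0], [-0.175, -0.985, 0.001], [0.0, -0.001, -1.0]]
force: [-0.0, 1.2, -1.7]
gripper_width: 0.0491
```

Run:
```python
from meas import *
go((.6255,-.0353,.16,-10))
p=bot.grab_frame('wrist')
sh=np.array([.6255,-.0353])
pts=[(*sh,.125),(*sh,.07),(*sh,.113)]
P=proj(p,pts);print(P)
im=p['color'][:,:,::-1].copy()
for z,r in((.125,.006),(.113,.0125),(.07,.026)):
    a=np.linspace(0,6.28,60);q=proj(p,np.c_[sh[0]+r*np.cos(a),sh[1]+r*np.sin(a),0*a+z])
    cv2.polylines(im,[np.round(q*8).astype(int)],True,(0,0,255),1,cv2.LINE_AA,3)
u,v=P.mean(0).astype(int);y0=max(0,v-70);x0=u-90
cv2.imwrite('pics/f.png',cv2.resize(im[y0:y0+150,x0:x0+200],None,fx=4,fy=4,interpolation=cv2.INTER_CUBIC));print(x0,y0)
```

```text
t 13.15 tcp [ 0.625 -0.131  0.22 ] ang -10.1 w 0.0491 F [-0.   1.2 -1.7] j7 0.23
[-1.59, -9.45, 5.98, -0.001, -0.0, -0.002]
[[260.517  83.359]
 [264.655  91.366]
 [261.578  85.412]]
172 16
```

View pics/f.png

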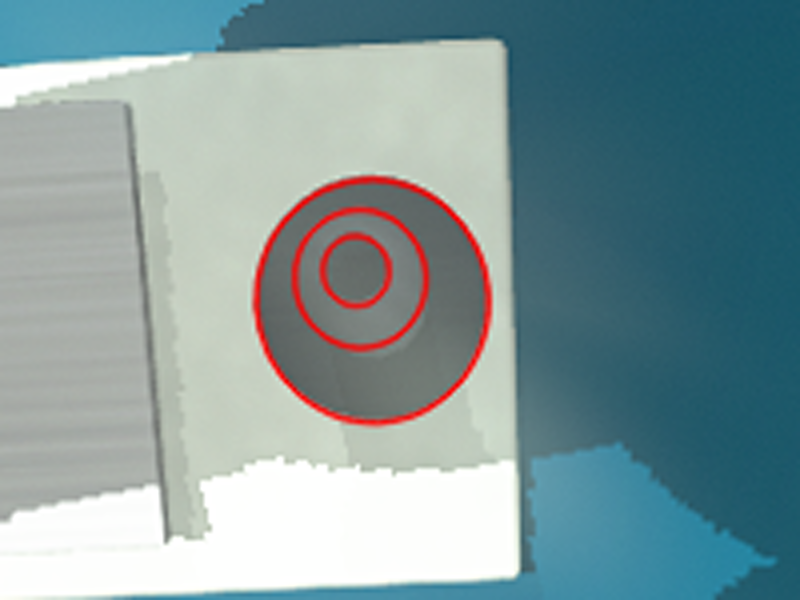

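Request:
move_arm --pt "-0.8 -5 0 0 0 0" --pt "-1.6 -9 1 0 0 0" --pt "-1.6 -9.5 4 0 0 0" --pt "-1.6 -9.5 5.5 0 0 0" --pt "-1.6 -9.5 5.5 0 0 0" --pt "-1.6 -9.5 5.5 0 0 0"

```text
time: 13.95
tool_pos: [0.626, -0.0345, 0.1655]
ee_rot: [[0.985, -0.174, 0.001], [-0.174, -0.985, 0.001], [0.001, -0.001, -1.0]]
force: [-0.3, -1.0, -1.0]
gripper_width: 0.0492
```

```bash
python3 -c "
from h import *
go((.6255,-.0348,.135,-10),(.6255,-.0348,.092,-10))"
```

```text
t 13.95 tcp [ 0.626  -0.0345  0.1655] ang -10.0 w 0.0492 F [-0.3 -1.  -1. ] j7 0.11
[-0.04, 0.05, 3.05, -0.001, -0.001, -0.001]
[-0.05, 0.05, 7.35, -0.001, -0.001, -0.001]
```

Request:
move_arm --pt "-0.05 0.05 1 0 0 0" --pt "-0.05 0.05 2 0 0 0" --pt "-0.05 0.05 3 0 0 0" --pt "-0.05 0.05 3.8 0 0 0" --pt "-0.05 0.05 4.6 0 0 0" --pt "-0.05 0.05 5.4 0 0 0" --pt "-0.05 0.05 6.2 0 0 0" --pt "-0.05 0.05 6.9 0 0 0" --pt "-0.05 0.05 7.2 0 0 0" --pt "-0.05 0.05 7.3 0 0 0"

```text
time: 15.2
tool_pos: [0.6255, -0.0348, 0.0924]
ee_rot: [[0.985, -0.174, 0.001], [-0.174, -0.985, 0.001], [0.001, -0.001, -1.0]]
force: [0.9, 0.5, -1.5]
gripper_width: 0.0492
```

Bottom should be ~2 mm above the shoulder; press down a touch and release.

Request:
move_arm --pt "0 0 0.1 0 0 0" --pt "0 0 0.15 0 0 0" --pt "0 0 0.2 0 0 0" --pt "0 0 0.2 0 0 0"

```text
time: 15.7
tool_pos: [0.6256, -0.0349, 0.0907]
ee_rot: [[0.985, -0.175, 0.001], [-0.175, -0.985, 0.001], [0.001, -0.001, -1.0]]
force: [-0.4, 0.3, 1.0]
gripper_width: 0.0488
```

Request:
move_arm --pt "0 0 0 0 0 0" --pt "0 0 0 0 0 0" --pt "0 0 0 0 0 0" --pt "0 0 0 0 0 0" --gripper 1

```text
time: 16.2
tool_pos: [0.6256, -0.0349, 0.0907]
ee_rot: [[0.985, -0.174, 0.001], [-0.174, -0.985, 0.001], [0.001, -0.001, -1.0]]
force: [0.1, -0.1, 0.9]
gripper_width: 0.0854
```

```bash
python3 -c "
from h import *
go((.6255,-.0348,.25,-10),(.5,-.22,.27,-40),(.417,-.265,.27,-83),(.417,-.265,.27,97))"
```

```text
t 16.2 tcp [ 0.6256 -0.0349  0.0907] ang -10.0 w 0.0854 F [ 0.1 -0.1  0.9] j7 0.15
[0.01, -0.02, -15.93, -0.001, -0.001, -0.001]
[-9.12, 20.4, -17.96, -0.001, -0.001, 0.523]
[-16.5, 26.28, -17.98, -0.002, -0.001, 1.273]
[-16.5, 26.28, -17.98, 0.001, -0.002, -1.868]
```

Request:
move_arm --pt "0 0 -4 0 0 0" --pt "0 0 -10 0 0 0" --pt "0 0 -15 0 0 0" --pt "-3 5 -18 0 0 0.17" --pt "-6 10 -18 0 0 0.34" --pt "-8 15 -18 0 0 0.51" --pt "-10 20.4 -18 0 0 0.68" --pt "-13 23 -18 0 0 0.85" --pt "-16.5 26.3 -18 0 0 1.02" --pt "-16.5 26.3 -18 0 0 1.18" --pt "-16.5 26.3 -18 0 0 1.27" --pt "-16.5 26.3 -18 0 0 1.27" --pt "-16.5 26.3 -18 0 0 1.27"

```text
time: 17.82
tool_pos: [0.417, -0.2651, 0.2702]
ee_rot: [[0.127, -0.992, 0.001], [-0.992, -0.127, 0.001], [-0.001, -0.002, -1.0]]
force: [-0.6, -0.5, -0.3]
gripper_width: 0.0856
```

Run:
```python
from meas import *
go()
p=bot.grab_frame('wrist')
im=p['color'][:,:,::-1].copy()
c=np.array([.417,-.265]);a=np.radians(7.2);A=np.array([[np.cos(a),-np.sin(a)],[np.sin(a),np.cos(a)]])
for z,w,l in((.005,.06,.04),(.035,.025,.015)):
    q=np.array([(w,l),(w,-l),(-w,-l),(-w,l)])@A.T+c
    cv2.polylines(im,[np.round(proj(p,np.c_[q,[z]*4])*8).astype(int)],True,(0,0,255),1,cv2.LINE_AA,3)
cv2.imwrite('pics/g.png',cv2.resize(im,None,fx=1.42,fy=1.42,interpolation=cv2.INTER_CUBIC))
h=cv2.cvtColor(p['color'],cv2.COLOR_RGB2HSV);g=(h[...,0]>45)&(h[...,0]<80)&(h[...,1]>100)
u,v=proj(p,(*c,.005))[0].astype(int);m=np.zeros(g.shape,np.uint8);m[max(0,v-120):v+120,max(0,u-120):u+120]=g[max(0,v-120):v+120,max(0,u-120):u+120]
n,l,s,_=cv2.connectedComponentsWithStats(m);i=1+np.argmax(s[1:,4]);print(s[i],rect(p,l==i,.005))
```

```text
t 17.82 tcp [ 0.417 -0.265  0.27 ] ang -82.7 w 0.0856 F [-0.6 -0.5 -0.3] j7 -0.55
[ 252  131   62   90 3598] ((416.1864318847656, -266.33966064453125), (119.37432861328125, 79.79334259033203), 7.188681602478027)
```

View pics/g.png

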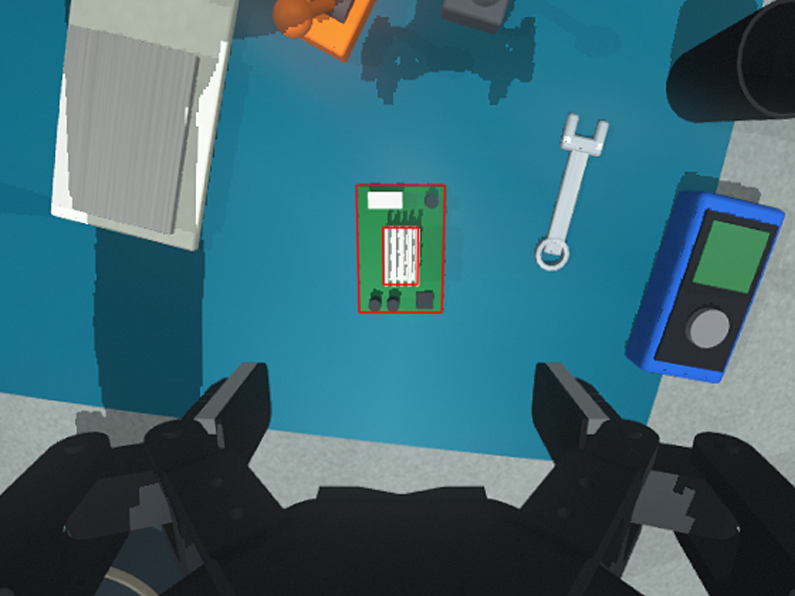

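Request:
move_arm --pt "0.05 0.05 6 0 0 0" --pt "0.05 0.05 12 0 0 0" --pt "0.05 0.05 17 0 0 0" --pt "0.05 0.05 21 0 0 0" --pt "0.05 0.05 24 0 0 0" --pt "0.05 0.05 25.5 0 0 0" --pt "0.05 0.05 25.5 0 0 0" --pt "0.05 0.05 25.5 0 0 0"

```text
time: 18.88
tool_pos: [0.4175, -0.2659, 0.0162]
ee_rot: [[0.127, -0.992, 0.003], [-0.992, -0.127, 0.0], [0.0, -0.003, -1.0]]
force: [0.5, 0.2, 0.3]
gripper_width: 0.0853
```

Request:
move_arm --pt "0 0 0 0 0 0" --pt "0 0 0 0 0 0" --pt "0 0 0 0 0 0" --pt "0 0 0 0 0 0" --pt "0 0 0 0 0 0" --pt "0 0 0 0 0 0" --gripper -1 --squeeze 40

```text
time: 19.62
tool_pos: [0.4178, -0.2659, 0.0166]
ee_rot: [[0.127, -0.992, 0.004], [-0.992, -0.127, 0.0], [0.0, -0.004, -1.0]]
force: [-1.5, 1.3, 6.5]
gripper_width: 0.0294
```

```bash
python3 -c "
from h import *
go((.417,-.265,.12,-83),(.4917,-.0173,.12,-97.9),(.4917,-.0173,.05,-97.9))"
```

```text
t 19.62 tcp [ 0.4178 -0.2659  0.0166] ang -82.7 w 0.0294 F [-1.5  1.3  6.5] j7 -0.17
[-0.09, 0.03, -10.34, -0.004, -0.0, 0.006]
[-23.71, -10.53, -10.31, -0.004, 0.0, 0.266]
[-23.71, -10.51, -3.31, -0.004, 0.0, 0.266]
```

Request:
move_arm --pt "0 0 -1.5 0 0 0" --pt "0 0 -5 0 0 0" --pt "0 0 -9 0 0 0" --pt "-2 -0.9 -10.3 0 0 0" --pt "-6 -2.7 -10.3 0 0 0.08" --pt "-10 -4.5 -10.3 0 0 0.16" --pt "-14 -6.3 -10.3 0 0 0.24" --pt "-18 -8 -10.3 0 0 0.26" --pt "-21.5 -9.7 -10.3 0 0 0.26" --pt "-23.7 -10.6 -10.3 0 0 0.26" --pt "-23.7 -10.6 -8 0 0 0.26" --pt "-23.7 -10.6 -6 0 0 0.26" --pt "-23.7 -10.6 -4.5 0 0 0.26" --pt "-23.7 -10.6 -4 0 0 0.26" --pt "-23.7 -10.6 -4 0 0 0.26"

```text
time: 21.5
tool_pos: [0.4926, -0.0176, 0.0571]
ee_rot: [[-0.132, -0.991, 0.003], [-0.991, 0.132, 0.0], [-0.001, -0.003, -1.0]]
force: [-0.3, 0.0, -1.1]
gripper_width: 0.0292
```

```bash
python3 -c "
from h import *
go((.493,-.0174,.0468,-97.6))"
```

```text
t 21.5 tcp [ 0.4926 -0.0176  0.0571] ang -97.6 w 0.0292 F [-0.3  0.  -1.1] j7 -0.89
[-0.02, -0.03, 1.03, -0.003, 0.001, -0.0]
```

Request:
move_arm --pt "0 0 0.4 0 0 0" --pt "0 0 0.8 0 0 0" --pt "0 0 1.0 0 0 0" --pt "0 0 1.1 0 0 0" --pt "0 0 1.1 0 0 0"

```text
time: 22.12
tool_pos: [0.4926, -0.0175, 0.0466]
ee_rot: [[-0.133, -0.991, 0.004], [-0.991, 0.133, 0.001], [-0.001, -0.004, -1.0]]
force: [-3.3, 0.9, 7.7]
gripper_width: 0.0293
```

Request:
move_arm --pt "0 0 0 0 0 0" --pt "0 0 0 0 0 0" --pt "0 0 0 0 0 0" --pt "0 0 0 0 0 0" --gripper 1

```text
time: 22.62
tool_pos: [0.4926, -0.0176, 0.0465]
ee_rot: [[-0.133, -0.991, 0.004], [-0.991, 0.133, 0.001], [-0.001, -0.004, -1.0]]
force: [0.3, 0.1, 0.6]
gripper_width: 0.0855
```

```bash
python3 -c "
from h import *
go((.493,-.017,.25,-97.6),(.58,-.2,.28,-97.6),(.60,-.28,.28,-60))"
```

```text
t 22.62 tcp [ 0.4926 -0.0176  0.0465] ang -97.6 w 0.0855 F [0.3 0.1 0.6] j7 -0.87
[-0.09, -0.1, -20.35, -0.004, 0.001, -0.0]
[16.89, -11.16, -23.33, -0.004, 0.001, -0.0]
[24.56, -14.21, -23.33, -0.004, 0.0, -0.657]
```

Request:
move_arm --pt "0 0 -4 0 0 0" --pt "0 0 -10 0 0 0" --pt "0 0 -16 0 0 0" --pt "0 0 -20 0 0 0" --pt "5 -3 -22 0 0 0" --pt "10 -6 -22 0 0 0" --pt "16 -8 -22 0 0 0" --pt "21 -10 -22 0 0 0" --pt "25.5 -12 -22 0 0 0" --pt "25.5 -12 -22 0 0 0" --pt "25.5 -12 -22 0 0 0" --gripper -1

```text
time: 24.0
tool_pos: [0.5767, -0.2861, 0.2662]
ee_rot: [[-0.133, -0.991, 0.003], [-0.991, 0.133, 0.002], [-0.002, -0.003, -1.0]]
force: [-0.1, 0.7, -0.9]
gripper_width: -0.0001
```

Run:
```python
from meas import *
go()
p=bot.grab_frame('wrist')
im=p['color'][:,:,::-1].copy()
c=np.array([.646,-.298]);a=np.radians(-6.5)
x=np.array([np.cos(a),np.sin(a)])
A=np.array([[np.cos(a),-np.sin(a)],[np.sin(a),np.cos(a)]])
q=np.array([(.035,.025),(.035,-.025),(-.035,-.025),(-.035,.025)])@A.T+c
cv2.polylines(im,[np.round(proj(p,np.c_[q,[.025]*4])*8).astype(int)],True,(0,0,255),1,cv2.LINE_AA,3)
t=[*(c-x*.0384),.0922];u,v=proj(p,t)[0];cv2.circle(im,(int(u),int(v)),3,(0,0,255),-1)
cv2.imwrite('pics/i.png',cv2.resize(im,None,fx=1.42,fy=1.42,interpolation=cv2.INTER_CUBIC))
print([(m['position'],m['score'],toz(p,m['position'],.092)[0]) for m in bot.masks_of(p,'lamp_tip')[:3]],u,v)
```

```text
t 24.0 tcp [ 0.577 -0.286  0.266] ang -97.6 w -0.0001 F [-0.1  0.7 -0.9] j7 -0.81
[([402.1, 31.0], 0.71, array([ 0.714, -0.419,  0.092])), ([286.9, 151.7], 0.62, array([ 0.616, -0.297,  0.092])), ([182.3, 202.2], 0.62, array([ 0.578, -0.18 ,  0.092]))] 285.0214384319687 159.80768914098977
```

View pics/i.png

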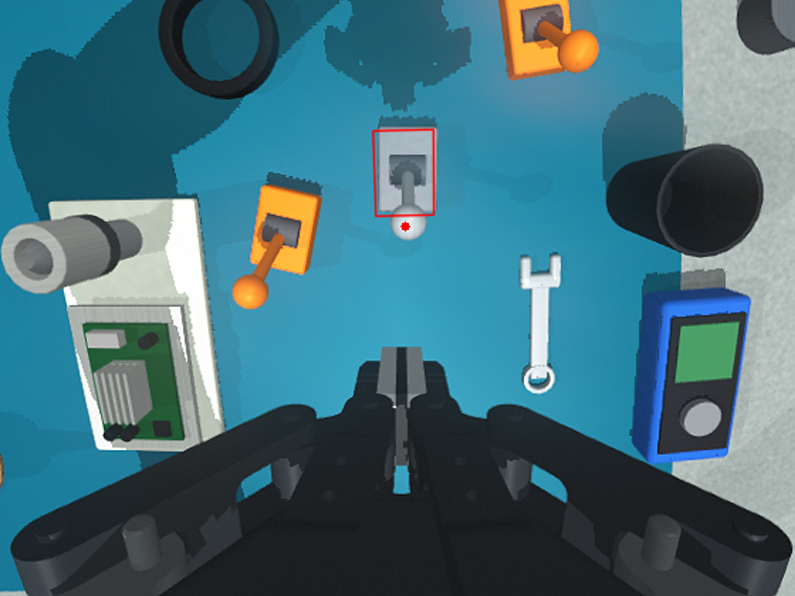

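Request:
move_arm --pt "0.6 1.6 5 0 0 0" --pt "0.6 1.6 11 0 0 0" --pt "0.6 1.6 16 0 0 0" --pt "0.6 1.6 19 0 0 0" --pt "0.6 1.6 19 0 0 0" --pt "0.6 0 19 0 0 0" --pt "0.5 -1.5 19 0 0 0" --pt "0.5 -3 19 0 0 0" --pt "0.5 -4.5 19 0 0 0" --pt "0.4 -6 19 0 0 0" --pt "0.4 -7.3 19 0 0 0" --pt "0.4 -8.4 19 0 0 0" --pt "0.4 -8.4 19 0 0 0"

```text
time: 25.72
tool_pos: [0.6617, -0.2992, 0.0778]
ee_rot: [[-0.13, -0.992, 0.005], [-0.992, 0.13, 0.001], [-0.002, -0.005, -1.0]]
force: [-0.0, -0.2, 0.1]
gripper_width: -0.0002
```

Run:
```python
from meas import *
go()
```

```text
t 25.73 tcp [ 0.662 -0.299  0.078] ang -97.4 w -0.0002 F [-0.  -0.2  0.1] j7 -0.77
```

Request:
move_arm --pt "0 -0.4 0 0 0 0" --pt "0 -0.8 0 0 0 0" --pt "0 -0.8 0 0 0 0"

```text
time: 26.1
tool_pos: [0.6644, -0.3, 0.0777]
ee_rot: [[-0.132, -0.991, -0.004], [-0.991, 0.132, 0.005], [-0.004, 0.004, -1.0]]
force: [-18.1, 5.4, 11.0]
gripper_width: -0.0
```

Request:
move_arm --pt "0 3 0 0 0 0" --pt "0 8 0 0 0 0" --pt "0 10 -3 0 0 0" --pt "0 10 -9 0 0 0" --pt "0 10 -15 0 0 0" --pt "0 10 -19 0 0 0" --pt "0 10 -19 0 0 0"

```text
time: 26.98
tool_pos: [0.5666, -0.289, 0.272]
ee_rot: [[-0.133, -0.991, 0.002], [-0.991, 0.133, 0.002], [-0.002, -0.002, -1.0]]
force: [0.0, -0.0, -0.7]
gripper_width: 0.0
```

Run:
```python
from meas import *
go()
p=bot.grab_frame('wrist');save(p,'j.png',None,1.42)
for n in('lamp_tip','sleeve','board'): print(n,[(m['position'],m['score'],toz(p,m['position'],.092)[0].round(3)) for m in bot.masks_of(p,n)[:3]])
x=np.array([np.cos(np.radians(-6.5)),np.sin(np.radians(-6.5))]);c=np.array([.648,-.298])
for j in (0,.8,1.): th=j-.5;print(j,proj(p,[*(c+x*.08*np.sin(th)),.022+.08*np.cos(th)]))
s=np.array([.4917,-.0173]);a=np.radians(-7.66)
h=cv2.cvtColor(p['color'],cv2.COLOR_RGB2HSV);g=(h[...,0]>45)&(h[...,0]<80)&(h[...,1]>100)
u,v=proj(p,(*s,.035))[0].astype(int);print(u,v);m=np.zeros(g.shape,np.uint8);m[max(0,v-80):v+80,max(0,u-80):u+80]=g[max(0,v-80):v+80,max(0,u-80):u+80]
n,l,st,_=cv2.connectedComponentsWithStats(m);i=1+np.argmax(st[1:,4]);print('board',rect(p,l==i,.035),'stage',s)
```

```text
t 26.98 tcp [ 0.567 -0.289  0.272] ang -97.6 w 0.0 F [ 0.  -0.  -0.7] j7 -0.8
lamp_tip [([281.4, 74.1], 0.85, array([ 0.68 , -0.304,  0.092])), ([398.3, 21.6], 0.58, array([ 0.714, -0.421,  0.092]))]
sleeve [([39.3, 168.5], 0.62, array([ 0.625, -0.032,  0.092]))]
board [([92.3, 258.1], 0.59, array([ 0.516, -0.061,  0.092]))]
0 [[280.629 147.616]]
0.8 [[279.239  83.05 ]]
1.0 [[278.98   68.026]]
91 260
board ((491.1110534667969, -18.555702209472656), (81.39421844482422, 119.99158477783203), 82.46099853515625) stage [ 0.492 -0.017]
```

View pics/j.png

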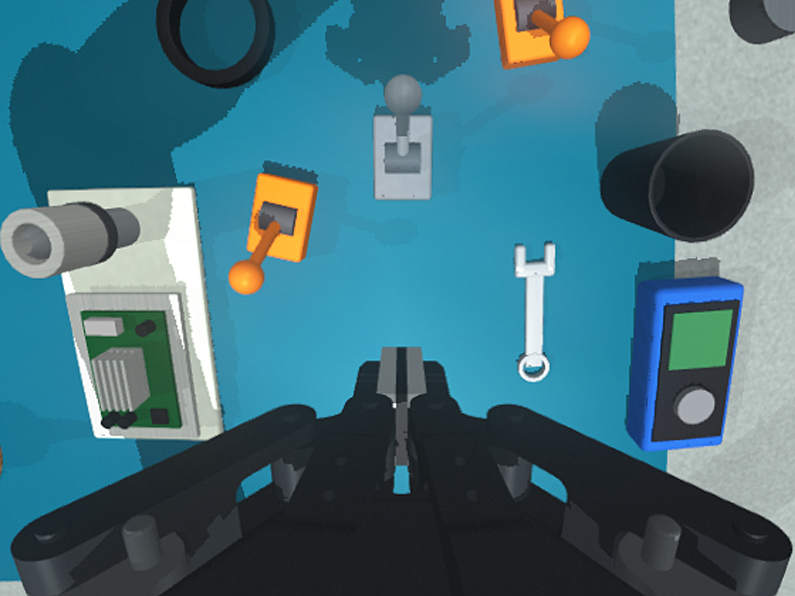

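Run:
```python
from meas import *
p=bot.grab_frame('wrist');print('sleeve top pred',proj(p,(.6255,-.0353,.12)))
q=bot.grab_frame('top');print([(m['position'],m['score'],toz(q,m['position'],.05)[0]) for m in bot.masks_of(q,'pot')[:2]])
print(bot.finish_job())
```

```text
sleeve top pred [[ 20.286 169.276]]
[([198.2, 254.7], 0.62, array([0.419, 0.277, 0.05 ]))]
the job is handed in; nothing more can be done
None
```

All four steps are done in order and the job is handed in at about 27 s of the 69 s limit. `finish_job` gives no verdict, so the results below are my own checks.

- **Pot:** I lifted it by the handle bar, set it on the mat and released it. The wrist picture showed it upright on the mat. The last network fix put it about 13 mm from the mat's measured centre, but that fix is rough because it marks the middle of what is visible.
- **Sleeve:** It slid over the spigot without resistance and I let it go at shoulder height. By the tool height, its lower end was within about 1 mm of the shoulder. In the last picture its top lies within a few pixels of where a seated sleeve should be, judged by eye.
- **Board:** It lies flat on the stage, measured about 1.4 mm from the stage's middle and 0.1° from square.
- **Lamp lever:** I pushed it against its stop (about 18 N). The ball's position in the picture corresponds to a joint value of about 1.0.

The bystanders in view of the wrist camera looked undisturbed. The robot was clear of everything at the end. No check failed or disagreed.

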